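# Fit the retaining ring on the line hauler's shaft

### The arm

A 6-joint arm with a two-finger parallel gripper is mounted at the origin on the work surface. World frame = base frame: x ahead of the robot, y to its left, z up, the work surface at z = 0. Lengths are in m, angles in rad, forces in N, time in s.
With the tool pointing down it reaches from about 0.35 to 0.875 m from the base axis. Payload 4.2 kg.
Tool frame: the origin (TCP) lies midway between the tips of the shut fingers; the grasp point (between the pads) lies r.hold_point_z behind it (r.hold_point_z is the distance from the TCP to the grasp point, in m); z points along the fingers, y is the direction in which the jaws open and shut (so a half turn about z gives the same grasp; the last joint's range is limited). The gripper opens to 85 mm and grips with 20 to 120 N. Pads are 22 mm wide; open, the fingers measure 114 mm over their backs; the gripper's body (76 mm by 85 mm) begins 54 mm behind the grasp point. The pads swing forward as they close: fully open they stand 13 mm farther back than shut.
Start: joints at [1.398, 0.385, 0.008, 0, -1.194, -0.259], TCP at [0.262, 0.568, 0.231] pointing down, gripper open.
Joint ranges: [-3.14, 3.14], [-1.21, 2.06], [-1.07, 1.41], [-3.16, 2.05], [-2.99, -0.16], [-3.1, 3.1]. Speed limits (rad/s): [2.79, 2.79, 3.14, 3.14, 3.14, 3.14].

### API

Orientations are given as a unit quaternion [x, y, z, w].
In Python, from workcell import r gives the robot as it stands. The module is installed in compiled form; this text tells all that it offers.
- The arm moves only by the tool apply_moves, never from a script. Its argument "increments" is one flat list of numbers, 4 for each row, row after row: the shift along the tool's x, y, z in mm, then the turn about the tool's z in degrees. A call has 1 to 8 rows; each row shifts and turns the commanded pose from where the row before left it, along the tool's axes as they then stand; what a row does not reach is not made up. A row lasts 1/10 s, in which the tool goes at most 50 mm and 8.59 degrees, less where a joint would pass 70% of its speed; a pose out of reach is approached as far as the arm can. A call with a gripper value outside its range is refused whole. "fingers" is the finger opening in mm, from 0 to 85.4, set as the call begins (left out, the last holds). The fingers move at their own pace and stop on an object; the grip force is fixed at half the most. Time passes only in rows, so rows that do not move let the fingers close. It gives the time, the measured TCP pose, the force and the opening at its end, in the units of the state.
- r.get_obs(): the state, without advancing time (a new reading comes with each control period).
- r.snapshot(name): name is "scene" or "top" or "wrist"; returns a dict with "pixels" (480x640x3 uint8, red, green, blue), "depth" (480x640 float32, m along the optical axis (not along the pixel's ray), 0 where there is no reading), "K" (3x3 intrinsics, pixels), "world_from_camera" (4x4, takes a point from camera to world coordinates); the wrist camera has in their place "T_tool_cam" (4x4, takes a point from camera to tool coordinates, whose origin is the TCP and whose axes are the flange's). Camera axes: x right, y up, looking along -z (the intrinsics and any distortion apply to the point x, -y, -z); pixel columns grow to the right and rows downward; lengths in m; the calibration is good to about 2 mm. The wrist camera is an equidistant fisheye: a pixel r from the principal point sees the ray r / f radians off the axis. A picture is of the moment at which its call begins: read the wrist's pose just before it.
- r.sign_off(): hands the job in, once; it reports no verdict.
The state is a dict: "time_s": time; "q": joint angles; "qd": joint speeds; "tau": joint torques, N m; "tcp_pos": TCP position; "eef_rot": TCP orientation; "contact_force": force on the tool from outside, world axes, zero at the start; "torque": the same for the moment, N m; "width": opening from 0.0 (shut) to 1.0 (fully open).
Only numpy, scipy, OpenCV 4.12 (cv2) and the standard library are available. Lean on these libraries where they do the work, as an engineer would, in place of code of your own. Each camera call takes 0.05 s, during which the arm holds its last target. There are 200 camera calls.

### The job

The wheel and washer are back on the line hauler's shaft; only the retaining ring on the bench is still missing. Take the ring pliers from the timber block, pick the ring up by spreading it on their tips (never with the gripper itself, and no wider than it needs), feel it gently down over the end of the shaft and let it close level in the groove above the washer. Then lay the pliers back on the block; leave the bowl, the tin and the screwdriver where they are.

Things in the scene. Friction and masses are not known exactly. Their poses are not given: they have to be found in the camera images.
- pliers_grip (a point): Ring pliers (0.2 kg) lying on the block. Point midway between the black handles, 45 mm behind the pivot, at half height of the 22 mm tall grips; x to the nose, z up. Across the handles 62 mm here, 68 mm 11 mm farther back (they splay, and come parallel when squeezed). Their spring needs 23 N to start closing, 45 N with the ring spread. The tips part by 1.1 of what the handles close here.
- pliers_nose (a point): Midway between the two bent-down tips of the pliers, at their lowest end: 95 mm ahead of and 28 mm below pliers_grip. At rest the tips' axes are 8.4 mm apart. Each is a pin 4.5 mm thick and 4.5 mm long below a 7.8 mm shank, whose shoulder rides on the ring. Spread to 38 mm the tips draw back 3 mm.
- block_top (a point): Centre of the top of the fixed timber block, 118 x 52 mm, 34 mm high; x along it, towards the nose of the pliers. Handles and pivot lie on it and the tips hang free past its +x end: pliers_grip is at the block's middle and 11 mm above it.
- lug_l (a point): Left end of the steel retaining ring that lies flat on the bench: bottom of the V notch (8 mm wide, 3 mm deep) in its face to the gap, at half thickness. Ring 4 mm thick, bore 47 mm, outside 59 mm, 32 g. lug_l to lug_r: 26 mm closed (20 between the faces); 38 just passes the shaft, 42 to 44 passes easily, over 48 overstretches it. It springs back with 3 N closed, 17 N at 44 mm.
- lug_r (a point): Right end of the ring, likewise. The gap faces the robot: put both tips in the gap, handles on the robot's side, pins down to the bench, then squeeze until the pins bear in the two notches and the ring is well spread (a barely spread ring droops off the tips).
- ring_back (a point): Middle of the ring's back, opposite the gap, at half thickness; 57.5 mm from the line through lug_l and lug_r when closed. x points away from the gap, z up. When spread to 43 mm, the ring clears the shaft evenly with the shaft's axis 28 mm from the line of the lugs, towards the back.
- hauler: Hauler's fixed foot, 170 x 200 mm; origin at the centre of its underside, z up. The shaft stands up to 5 mm off that centre along y, either way (slots). Washer, 80 mm wide: top 126 to 138 mm above the origin (spacers). From there the shaft stands up 20.5 mm: groove 46 mm thick, 5.5 mm high, right on the washer, then 50 mm thick, last 4.5 mm tapered to 43 mm. Do not press the pliers on it over 15 N.
- bowl: White plastic bowl, 110 mm across, 45 mm high; a bystander. Origin at the centre of its underside.
- tin: Closed round metal tin, 74 mm across, 62 mm high; a bystander. Origin at the centre of its underside.
- screwdriver: Screwdriver lying on the bench; a bystander. Origin at the underside of its middle.
Mind the look-alikes: they are no part of the job. What is shaped like the part that bears lug_l but orange or white is not meant. Of the things shaped like the part that bears block_top, the wooden one is meant.

How it is judged:
By the outcome, as a careful person would: the job done as asked, in the order asked, and still so for the second after the job is handed in, with the robot touching nothing.
It also fails if it takes over 72 s, if anything falls off the work surface, if the arm or the gripper's body presses on something with over 40 N, if the wrist force passes 120 N, or if a joint passes its speed limit or range.

## Working session

There is one attempt and no reset: what is moved stays moved. The work goes in short steps, Python scripts to look and compute and a tool call to move; the robot and the scene stay as the last step left them, time stands still between calls to the robot, and variables do not carry over. Pictures are saved under pics/ and viewed, about 8 in all and at most 12, crops included, and the job is handed in when it is done.

Besides the shell and the picture viewer there is one more tool, called after "Emit:" as name(argument=value, ...), one argument or row to a line, values as JSON. apply_moves: Moves the arm, as the interface text tells. Its arguments: {"type":"object","properties":{"increments":{"type":"array","items":{"type":"number"}},"fingers":{"type":"number"}},"required":["increments"]}

```bash
mkdir -p pics; cat > h.py <<'E'
import numpy as np, cv2
from workcell import r
def snap(n):
    s=r.snapshot(n); return s
def save(s,f,crop=None,scale=1):
    im=s["pixels"][:,:,::-1]
    if crop: im=im[crop[1]:crop[3],crop[0]:crop[2]]
    if scale!=1: im=cv2.resize(im,None,fx=scale,fy=scale,interpolation=cv2.INTER_CUBIC)
    cv2.imwrite("pics/"+f,im)
def cloud(s):
    K=s["K"];d=s["depth"];v,u=np.mgrid[:480,:640]
    p=np.stack([(u-K[0,2])/K[0,0]*d,-(v-K[1,2])/K[1,1]*d,-d],-1)
    T=s["world_from_camera"]
    return p@T[:3,:3].T+T[:3,3]
def ray(s,u,v,z):
    K=s["K"];T=s["world_from_camera"]
    d=T[:3,:3]@np.array([(u-K[0,2])/K[0,0],-(v-K[1,2])/K[1,1],-1]); o=T[:3,3]
    return o+d*(z-o[2])/d[2]
E
python3 - <<'E'
from h import *
o=r.get_obs()
print({k:np.round(v,3) for k,v in o.items()}, r.hold_point_z)
for n in("top","scene"):
    s=snap(n);save(s,n+"0.png");np.savez(n+"0.npz",**{k:v for k,v in s.items()})
    print(n,s["K"],np.round(s["world_from_camera"],3),[k for k in s])
E
```

```text
{'time_s': np.float64(0.0), 'q': array([ 1.398e+00,  3.860e-01,  7.000e-03, -1.000e-03, -1.194e+00,
       -2.590e-01]), 'qd': array([ 0.001,  0.   , -0.001, -0.   , -0.001,  0.   ]), 'tau': array([ 0.0000e+00, -3.9229e+01,  1.8840e+01,  4.1860e+00, -5.0000e-03,
       -0.0000e+00]), 'tcp_pos': array([0.261, 0.567, 0.23 ]), 'eef_rot': array([ 0.977, -0.214, -0.   ,  0.001]), 'contact_force': array([-0.689, -0.625, -0.136]), 'torque': array([-0.014,  0.014,  0.002]), 'width': np.float64(1.003)} 0.0187
top [[563.64376591   0.         321.07400702]
 [  0.         563.64376591 238.8116725 ]
 [  0.           0.           1.        ]] [[ 0.029  0.98  -0.196  0.334]
 [-1.     0.03   0.    -0.046]
 [ 0.006  0.196  0.981  1.288]
 [ 0.     0.     0.     1.   ]] ['pixels', 'depth', 'K', 'world_from_camera']
scene [[512.29721879   0.         318.63764611]
 [  0.         512.29721879 234.62177668]
 [  0.           0.           1.        ]] [[-0.448 -0.57   0.689  1.414]
 [ 0.894 -0.287  0.344  0.334]
 [ 0.002  0.77   0.638  0.824]
 [ 0.     0.     0.     1.   ]] ['pixels', 'depth', 'K', 'world_from_camera']
```

View pics/top0.png

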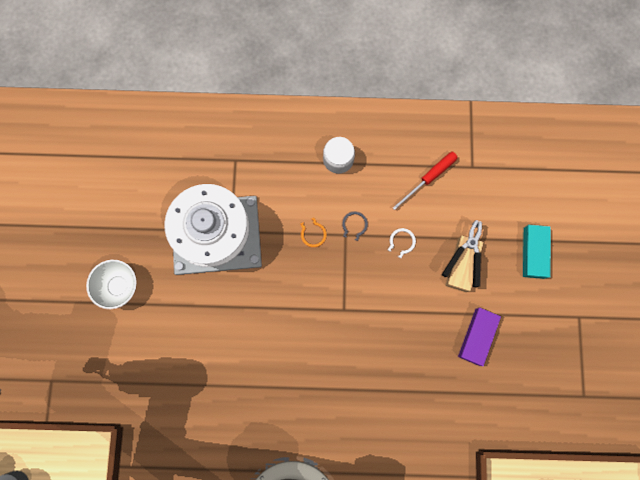

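View pics/scene0.png

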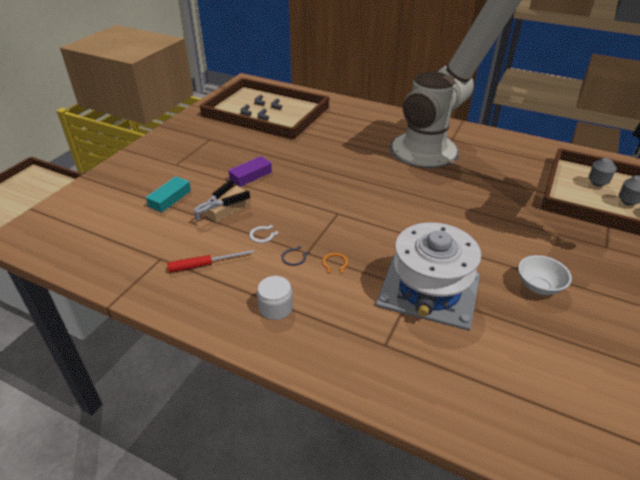

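Top view: the pliers on the wooden block are at about (465,258), nose up. The dark ring is at (355,225) with its gap at (360,240), and the shaft is at (204,220). The scene view shows the same layout.

```bash
python3 - <<'E'
from h import *
s=dict(np.load("top0.npz"));C=cloud(s)
def P(n,u,v,z): print(n,np.round(ray(s,u,v,z)[:3]*1000,1),"cloud",np.round(C[v,u]*1000,1))
P("pivot",473,243,.05);P("nose",480,223,.02);P("h1",450,272,.045);P("h2",478,282,.045)
P("ringc",355,225,.003);P("orange",314,234,.003);P("shaft",204,220,.15)
im=s["pixels"].astype(int);hsv=cv2.cvtColor(s["pixels"],cv2.COLOR_RGB2HSV)
# dark ring
m=((hsv[...,1]<70)&(hsv[...,2]<120)).astype(np.uint8);m[:, :335]=0;m[:,372:]=0;m[:205]=0;m[245:]=0
n,l,st,ce=cv2.connectedComponentsWithStats(m)
print(st[1:],ce[1:])
for i in range(1,n):
    if st[i,4]>30:
        q=np.argwhere(l==i);W=np.array([ray(s,u,v,.003) for v,u in q])
        print(np.round(W.min(0)*1000),np.round(W.max(0)*1000),np.round(W.mean(0)*1000))
# shaft/washer heights
z=C[...,2]
for zz in [(.10,.118),(.118,.132),(.132,.142),(.142,.17)]:
    k=(z>zz[0])&(z<zz[1])&(C[...,1]>0)&(C[...,1]<.5)&(C[...,0]>.2)&(C[...,0]<.7)
    if k.sum()>3: print(zz,k.sum(),np.round(C[k].mean(0)*1000,1),np.round(np.median(z[k])*1000,1),np.round((C[k].min(0)+C[k].max(0))*500,1),np.round(np.ptp(C[k],0)*1000))
s=r.snapshot("wrist");print(s["K"],np.round(s["T_tool_cam"],4),[k for k in s])
E
```

```text
pivot [ 582.  -387.3   50. ] cloud [ 581.1 -386.1   54.3]
nose [ 635.6 -412.9   20. ] cloud [ 627.9 -403.6   52.2]
h1 [ 515.6 -335.9   45. ] cloud [ 519.  -341.3   21.7]
h2 [ 495.1 -397.7   45. ] cloud [ 494.2 -395.7   52.2]
ringc [ 625.9 -125.2    3. ] cloud [ 626.9 -125.4   -1.6]
orange [601.5 -30.1   3. ] cloud [ 6.02e+02 -3.00e+01  4.00e-01]
shaft [593.6 196.6 150. ] cloud [592.  195.1 157. ]
[[343 212  25  29 165]] [[354.35757576 224.43030303]]
[ 590. -153.    3.] [657. -97.   3.] [ 627. -124.    3.]
(0.118, 0.132) 3763 [591.4 197.2 126.4] 126.3 [592.6 197.8 125.5] [172. 171.  13.]
(0.132, 0.142) 859 [590.3 194.9 136.1] 136.2 [598.6 197.  137. ] [148. 128.  10.]
(0.142, 0.17) 487 [591.8 196.2 156.3] 156.9 [594.  199.  154.5] [70. 68. 25.]
[[371.64829954   0.         315.58836173]
 [  0.         371.64829954 231.73521562]
 [  0.           0.           1.        ]] [[-3.000e-04  9.543e-01  2.989e-01  7.670e-02]
 [ 1.000e+00  5.000e-04 -4.000e-04  1.300e-03]
 [-5.000e-04  2.989e-01 -9.543e-01 -1.428e-01]
 [ 0.000e+00  0.000e+00  0.000e+00  1.000e+00]] ['pixels', 'depth', 'K', 'T_tool_cam']
```

Emit:
apply_moves(
  increments=[15,18,0,0,30,36,0,0,30,36,0,0,30,36,0,0,30,36,0,0,30,36,0,0,30,36,0,0,30,36,0,0],
)

```text
time_s: 0.95
tcp_pos: [0.3528, 0.2263, 0.2313]
eef_rot: [0.977, -0.214, 0.0, -0.0]
contact_force: [0.3, 0.1, 0.4]
width: 1.004
```

Emit:
apply_moves(
  increments=[30,36,0,0,30,36,0,0,30,36,0,0,30,36,0,0,30,36,0,0,30,36,0,0,30,36,0,0,30,36,0,0],
)

```text
time_s: 1.75
tcp_pos: [0.4503, -0.1358, 0.2314]
eef_rot: [0.977, -0.214, 0.0, -0.0]
contact_force: [1.1, 0.2, 0.4]
width: 0.999
```

Emit:
apply_moves(
  increments=[30,36,0,0,30,36,0,0,30,36,0,0,30,36,0,0,20,24,0,0,10,16,0,0],
)

```text
time_s: 2.35
tcp_pos: [0.5096, -0.3661, 0.23]
eef_rot: [0.977, -0.215, -0.001, -0.0]
contact_force: [-0.9, 0.7, -0.2]
width: 0.999
```

```bash
cat >> h.py <<'E'
from scipy.spatial.transform import Rotation as R
def wrist():
    o=r.get_obs(); s=r.snapshot("wrist")
    T=np.eye(4);T[:3,:3]=R.from_quat(o["eef_rot"]).as_matrix();T[:3,3]=o["tcp_pos"]
    s["world_from_camera"]=T@s["T_tool_cam"]; s["tool"]=T
    return s
def wdir(s,u,v):
    K=s["K"];a=np.array([(np.asarray(u,float)-K[0,2])/K[0,0],(np.asarray(v,float)-K[1,2])/K[1,1]])
    th=np.hypot(*a)+1e-12;k=np.sin(th)/th
    return np.stack([a[0]*k,-a[1]*k,-np.cos(th)],-1)@s["world_from_camera"][:3,:3].T
def wray(s,u,v,z):
    d=wdir(s,u,v);o=s["world_from_camera"][:3,3]
    return o+d*((z-o[2])/d[...,2])[...,None]
def wcloud(s):
    v,u=np.mgrid[:480,:640];K=s["K"]
    a=np.array([(u-K[0,2])/K[0,0],(v-K[1,2])/K[1,1]]);th=np.hypot(*a)+1e-12;k=np.tan(th)/th;d=s["depth"]
    p=np.stack([a[0]*k*d,-a[1]*k*d,-d],-1);T=s["world_from_camera"]
    return p@T[:3,:3].T+T[:3,3]
def sv(n,s): np.savez(n,**s)
def ld(n): return dict(np.load(n))
E
python3 - <<'E'
from h import *
s=wrist();save(s,"w1.png");sv("w1.npz",s)
C=wcloud(s);print(np.round(C[240:480:40,320]*1000))
E
```

```text
[[ 462. -351.   -0.]
 [ 420. -332.    1.]
 [ 373. -310.   -0.]
 [ 320. -286.    1.]
 [ 256. -257.    0.]
 [ 518. -373.  316.]]
```

View pics/w1.png

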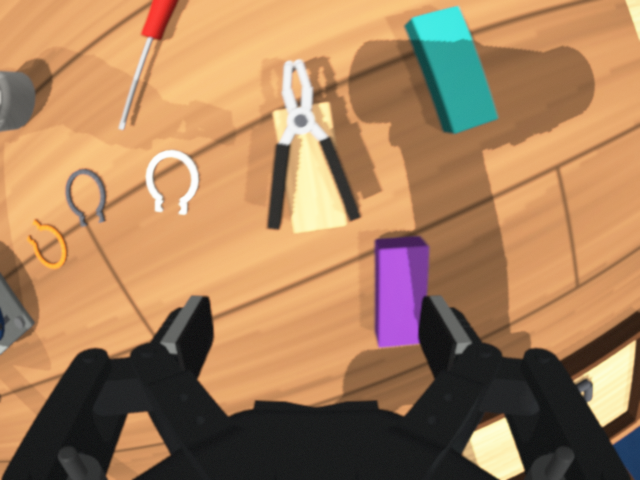

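Wrist view: pliers with pivot at (301,121), tips at about (297,65), handle ends at (275,228) and (352,215), on the light wooden block. The dark ring is at (87,195).

```bash
python3 - <<'E'
from h import *
s=ld("w1.npz");C=wcloud(s);z=C[...,2];px=s["pixels"];hsv=cv2.cvtColor(px,cv2.COLOR_RGB2HSV)
reg=np.zeros((480,640),bool);reg[40:245,250:370]=1
blk=reg&(z>.031)&(z<.037)
hd=reg&(hsv[...,2]<60)&(z>.04)
gold=reg&(z>.04)&(hsv[...,2]>=60)
print("block z",np.median(z[blk]),"handle z",np.percentile(z[hd],[50,95]))
un=reg&(z>.025)
def rect(k,zz):
    v,u=np.where(k);W=wray(s,u,v,zz)[:,:2]*1000
    return W
# block rectangle from wood mask (incl. area covered) : hull at top plane
w=reg&(z>.031)&(z<.037)
W=rect(w,.034);print("block rect",cv2.minAreaRect(W.astype(np.float32)))
v,u=np.where(hd);W=wray(s,u,v,.056)*1000
n,l=cv2.connectedComponents(hd.astype(np.uint8))
th=np.radians(-24.7)
for i in range(1,n):
    k=l==i
    if k.sum()<100: continue
    v,u=np.where(k);W=(wray(s,u,v,.056)*1000)[:,:2].astype(np.float32)
    print("handle",k.sum(),W.mean(0),cv2.minAreaRect(W))
print("pivot",wray(s,np.array(301),np.array(121),.056)*1000, C[121,301]*1000)
for u,v in((289,63),(303,63)): print("tip",C[v,u]*1000)
T=s["tool"];print(T)
E
```

```text
block z 0.034124426176586176 handle z [0.05611141 0.05732427]
block rect ((557.3125, -376.35150146484375), (59.854549407958984, 154.160400390625), 73.71015930175781)
handle 665 [ 523.3214  -397.24268] ((522.3969116210938, -397.20281982421875), (7.318129062652588, 72.43614196777344), 86.62079620361328)
handle 809 [ 540.1004 -346.1155] ((538.8660888671875, -345.44317626953125), (9.113155364990234, 72.00562286376953), 57.9166374206543)
pivot [ 581.91358976 -387.8000433    56.        ] [ 581.93140498 -387.73168563   54.1702468 ]
tip [ 632.84754942 -399.84053803   47.33785203]
tip [ 635.00608595 -412.31660269   -1.8929983 ]
[[ 9.07274545e-01 -4.20536473e-01 -1.40533843e-03  5.09624747e-01]
 [-4.20536245e-01 -9.07275618e-01  4.68436675e-04 -3.66097863e-01]
 [-1.47202400e-03  1.65995074e-04 -9.99998903e-01  2.30005712e-01]
 [ 0.00000000e+00  0.00000000e+00  0.00000000e+00  1.00000000e+00]]
```

Emit:
apply_moves(
  increments=[15,-2.6,20,0,15.1,-2.6,30,-7.1,0,0,40,0,0,0,40,0,0,0,40,0,0,0,20,0,0,0,0,0],
)

```text
time_s: 3.1
tcp_pos: [0.5364, -0.37, 0.0371]
eef_rot: [0.988, -0.154, -0.004, -0.001]
contact_force: [0.3, 0.7, 0.0]
width: 0.998
```

```bash
python3 - <<'E'
from h import *
s=wrist();save(s,"w2.png");sv("w2.npz",s)
print(np.round(s["tool"],4),r.get_obs()["contact_force"])
E
```

```text
[[ 0.9528 -0.3035 -0.008   0.5364]
 [-0.3035 -0.9528  0.0038 -0.37  ]
 [-0.0088 -0.0012 -1.      0.0371]
 [ 0.      0.      0.      1.    ]] [ 1.3782883  -0.67373541 -0.22296804]
```

View pics/w2.png

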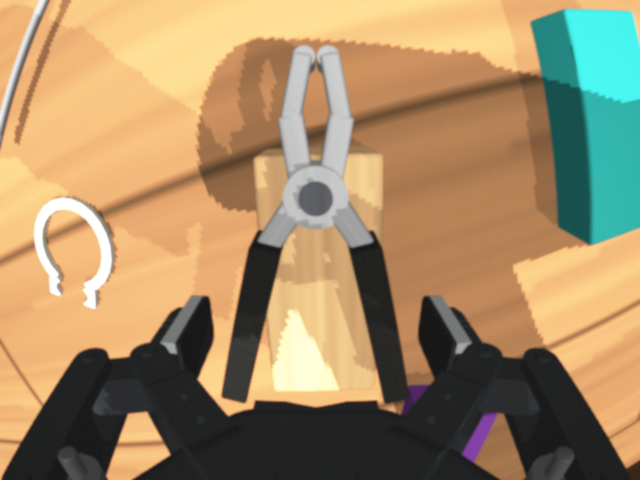

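Wrist view from close by: the pliers are upright in view, pivot at (315,198), handles between the open pads, and the tips at (303,57) and (327,57).

```bash
python3 - <<'E'
from h import *
s=ld("w2.npz");C=wcloud(s)
o=r.get_obs();print(o["tcp_pos"],o["eef_rot"])
T=s["tool"]
def tf(p): return np.round((np.linalg.inv(T)@np.append(p,1))[:3]*1000,1)
p=wray(s,np.array(315),np.array(198),.055);print(p,tf(p),"depth",tf(C[198,315]))
hsv=cv2.cvtColor(s["pixels"],cv2.COLOR_RGB2HSV)
for x0,x1 in((220,285),(345,410)):
    m=(hsv[...,2]<75);m[:,:x0]=0;m[:,x1:]=0;m[:250]=0;m[395:]=0
    m&=(C[...,2]>.045)
    v,u=np.where(m);W=wray(s,u,v,.056);L=(np.c_[W,np.ones(len(W))]@np.linalg.inv(T).T)[:,:2]*1000
    print(len(L),[ (round(L[abs(L[:,0]-x)<1.5,1].min(),1),round(L[abs(L[:,0]-x)<1.5,1].max(),1)) for x in(-10,0,10,20)])
for u,v in((303,50),(327,50)): print("tip",tf(C[v,u]))
E
```

```text
[ 0.53813043 -0.37094966  0.03978962] [ 9.88194400e-01 -1.53193249e-01 -1.88164896e-03 -3.40158355e-04]
[ 0.58342201 -0.38628101  0.055     ] [ 49.6   1.2 -18.4] depth [ 49.3   1.2 -16.7]
4003 [(np.float64(-33.2), np.float64(-22.2)), (np.float64(-30.5), np.float64(-19.0)), (np.float64(-27.9), np.float64(-16.5)), (np.float64(-25.5), np.float64(-13.8))]
4116 [(np.float64(24.1), np.float64(35.5)), (np.float64(21.4), np.float64(33.2)), (np.float64(18.9), np.float64(30.3)), (np.float64(16.2), np.float64(27.9))]
tip [101.3  -2.9 -10.7]
tip [101.    5.4 -12.3]
```

Emit:
apply_moves(
  increments=[2.5,1,10,0,0,0,10,0,0,0,0,0,0,0,0,0],
)

```text
time_s: 3.55
tcp_pos: [0.5412, -0.3733, 0.0216]
eef_rot: [0.988, -0.153, 0.0, 0.0]
contact_force: [0.6, -0.1, 0.3]
width: 1.002
```

Emit:
apply_moves(
  increments=[0,0,0,0,0,0,0,0,0,0,0,0,0,0,0,0,0,0,0,0],
  fingers=65,
)

```text
time_s: 4.05
tcp_pos: [0.5415, -0.3734, 0.0224]
eef_rot: [0.988, -0.153, 0.001, 0.0]
contact_force: [-1.3, 1.7, 6.0]
width: 0.768
```

Emit:
apply_moves(
  increments=[0,0,-2,0,0,0,-5,0,0,0,-20,0,0,0,-30,0,0,0,-30,0,0,0,0,0,0,0,0,0],
  fingers=63,
)

```text
time_s: 4.75
tcp_pos: [0.5409, -0.3729, 0.1082]
eef_rot: [0.988, -0.154, 0.0, -0.0]
contact_force: [-0.5, -0.2, -2.4]
width: 0.746
```

```bash
python3 - <<'E'
from h import *
s=wrist();save(s,"w3.png");sv("w3.npz",s)
print(np.round(s["tool"],4),r.get_obs()["contact_force"],r.get_obs()["width"]*85.4)
C=wcloud(s);Ti=np.linalg.inv(s["tool"])
L=(C-s["tool"][:3,3])@s["tool"][:3,:3]*1000
np.save("L3.npy",L)
k=(L[...,0]>20)&(L[...,0]<130)&(abs(L[...,1])<40)&(L[...,2]<30)
for x in range(20,115,8):
    q=k&(abs(L[...,0]-x)<4)
    if q.sum(): print(x,q.sum(),"y",np.round(np.percentile(L[q][:,1],[1,50,99]),1),"z",np.round(np.percentile(L[q][:,2],[1,50,99]),1))
E
```

```text
[[ 9.528e-01 -3.036e-01  5.000e-04  5.409e-01]
 [-3.036e-01 -9.528e-01  7.000e-04 -3.729e-01]
 [ 2.000e-04 -8.000e-04 -1.000e+00  1.082e-01]
 [ 0.000e+00  0.000e+00  0.000e+00  1.000e+00]] [-0.19535622  0.3686386  -2.55329245] 63.05018146170878
20 2445 y [-22.9  -6.2  24.3] z [-105.1  -97.7  -25.3]
28 2147 y [-22.6  10.4  23.8] z [-33.5 -26.  -14.1]
36 1890 y [-16.1   0.6  17.2] z [-30.5 -26.9 -20.7]
44 1730 y [-11.2   0.3  11.9] z [-31.  -28.9 -24.6]
52 1774 y [-10.5  -0.   10.3] z [-30.5 -27.5 -14.3]
60 1446 y [-12.2  -2.4  11.4] z [-26.5 -25.1 -20.7]
68 1442 y [-13.6  -4.1  12.6] z [-26.5 -25.  -21. ]
76 2476 y [-12.6   1.4  11.4] z [-142.8 -142.8  -22.5]
84 1159 y [-11.7  -4.1  10.3] z [-26.3 -24.7 -19.8]
92 1247 y [-10.7  -2.7   8.8] z [-26.1 -24.3   0.4]
100 141 y [-8.9  1.9  6.6] z [-24.5 -22.6 -21.1]
```

View pics/w3.png

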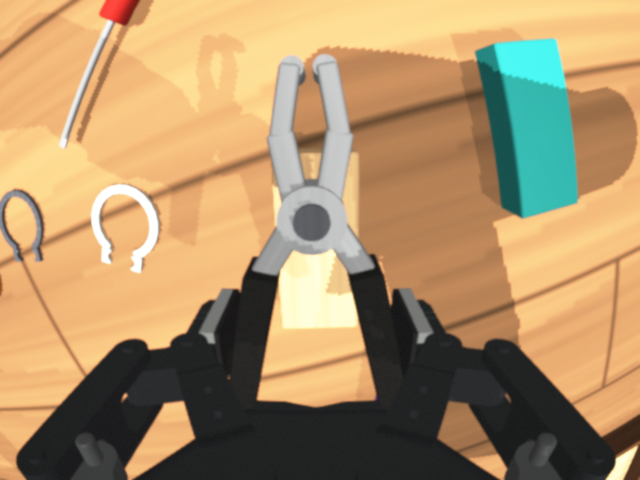

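Emit:
apply_moves(
  increments=[-5,-21,0,0,-10,-40,-5,0,-10,-40,-5,0,-10,-40,-2,0,-8,-28,0,0,0,0,0,-7,0,0,0,-7,0,0,0,-7],
)

```text
time_s: 5.6
tcp_pos: [0.5502, -0.1984, 0.1182]
eef_rot: [0.999, 0.032, -0.002, -0.0]
contact_force: [-0.6, -0.1, -2.5]
width: 0.738
```

Emit:
apply_moves(
  increments=[0,0,0,0,0,0,0,0,0,0,0,0],
)

```text
time_s: 5.9
tcp_pos: [0.5509, -0.1992, 0.1195]
eef_rot: [1.0, 0.028, -0.001, -0.0]
contact_force: [-0.2, 0.6, -2.0]
width: 0.742
```

```bash
python3 - <<'E'
from h import *
s=wrist();save(s,"w4.png",crop=(100,0,420,240),scale=2.5);sv("w4.npz",s)
print(np.round(s["tool"],4),r.get_obs()["contact_force"],r.get_obs()["width"]*85.4)
E
```

```text
[[ 9.984e-01  5.660e-02 -1.600e-03  5.509e-01]
 [ 5.660e-02 -9.984e-01  3.000e-04 -1.992e-01]
 [-1.600e-03 -4.000e-04 -1.000e+00  1.195e-01]
 [ 0.000e+00  0.000e+00  0.000e+00  1.000e+00]] [ 0.47041536 -0.36208664 -1.70366538] 63.28477497570316
```

View pics/w4.png

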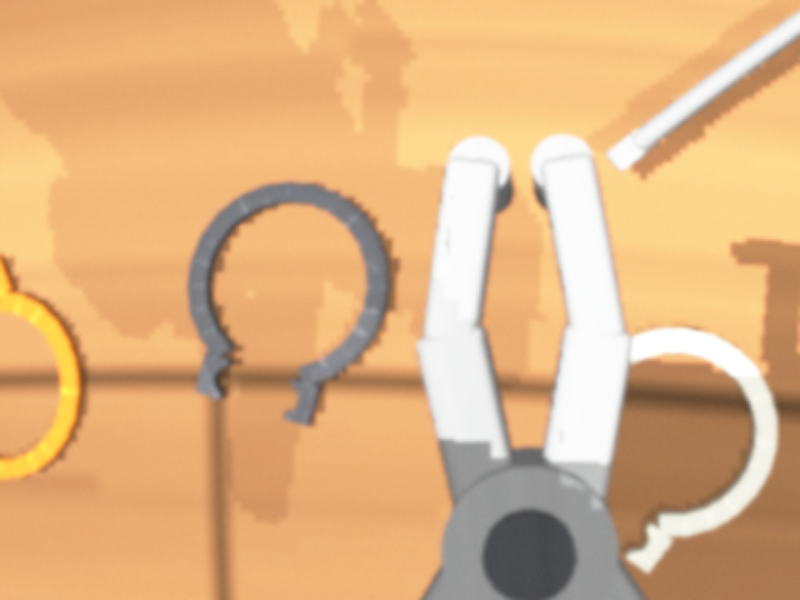

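The dark ring's centre is at crop (290,290), with lugs at (215,375) and (302,400). The gap points down and slightly left. The plier tips are at crop (480,155) and (562,155).

```bash
python3 - <<'E'
from h import *
s=ld("w4.npz");hsv=cv2.cvtColor(s["pixels"],cv2.COLOR_RGB2HSV)
m=((hsv[...,1]<70)&(hsv[...,2]<150)).astype(np.uint8);m[:,:170]=0;m[:,262:]=0;m[:65]=0;m[175:]=0
n,l,st,_=cv2.connectedComponentsWithStats(m);i=1+np.argmax(st[1:,4]);v,u=np.where(l==i);print(st[i])
W=wray(s,u,v,.003)[:,:2]*1000
# circle fit to the mean radius 26.5, using points, iteratively dropping lugs
from scipy.optimize import least_squares
c=np.array([627.,-125.]);k=np.ones(len(W),bool)
for _ in range(6):
    f=least_squares(lambda p:np.hypot(*(W[k]-p[:2]).T)-p[2],[*c,26.5]);c=f.x[:2];k=abs(np.hypot(*(W-c).T)-f.x[2])<4.5
print("centre",f.x,k.sum(),np.std(f.fun))
d=W-c;rad=np.hypot(*d.T);ang=np.degrees(np.arctan2(d[:,1],d[:,0]))%360
lug=rad>31
print("lug pts",lug.sum(),np.round(np.c_[W[lug],ang[lug]],0)[::4])
a=np.sort(ang[(rad<32)]);g=np.diff(a);j=np.argmax(g);print("gap between",a[j],a[j+1],(a[j]+a[j+1])/2+180-360)
al=ang[lug];mid=(al.min()+al.max())/2;
lo=lug&(al.mean()>ang);hi=lug&(al.mean()<ang)
print("lug centroids",W[lo].mean(0),W[hi].mean(0))
mm=(W[lo].mean(0)+W[hi].mean(0))/2;h=c-mm;print("heading",np.degrees(np.arctan2(h[1],h[0])),"dist",np.hypot(*h),mid-180)
# pliers tips in tool frame: bright shank heads
C=wcloud(s);L=(C-s["tool"][:3,3])@s["tool"][:3,:3]*1000
q=(L[...,0]>88)&(abs(L[...,1])<25)&(L[...,2]<5)
for sg in(-1,1):
    k=q&(L[...,1]*sg>0)&(L[...,2]<-18);P=L[k];print("tip",P.mean(0),P.min(0),P.max(0))
E
```

```text
[ 176   74   80   96 1703]
centre [ 627.8269726  -125.01211376   26.94396451] 1536 1.745636051562787
lug pts 178 [[ 607. -101.  130.]
 [ 606. -102.  133.]
 [ 606. -103.  135.]
 [ 605. -103.  136.]
 [ 604. -102.  135.]
 [ 604. -105.  139.]
 [ 604. -102.  137.]
 [ 604. -105.  141.]
 [ 603. -102.  138.]
 [ 602.  -99.  135.]
 [ 602. -103.  140.]
 [ 601.  -99.  136.]
 [ 601. -103.  140.]
 [ 601. -101.  138.]
 [ 601. -104.  142.]
 [ 600. -101.  139.]
 [ 600. -105.  144.]
 [ 599. -105.  145.]
 [ 598. -104.  144.]
 [ 598. -102.  142.]
 [ 598. -134.  197.]
 [ 597. -131.  192.]
 [ 597. -134.  197.]
 [ 597. -130.  189.]
 [ 597. -133.  194.]
 [ 596. -130.  189.]
 [ 596. -133.  194.]
 [ 595. -131.  190.]
 [ 595. -134.  195.]
 [ 595. -131.  190.]
 [ 595. -134.  194.]
 [ 594. -131.  191.]
 [ 593. -128.  186.]
 [ 593. -131.  190.]
 [ 592. -128.  185.]
 [ 592. -131.  190.]
 [ 592. -127.  183.]
 [ 592. -130.  188.]
 [ 592. -133.  192.]
 [ 591. -128.  185.]
 [ 591. -131.  190.]
 [ 590. -128.  184.]
 [ 590. -131.  188.]
 [ 589. -129.  186.]
 [ 589. -132.  191.]]
gap between 142.0317656654722 185.1534737128623 -16.407380310832764
lug centroids [ 601.70209361 -102.28891241] [ 593.31685826 -131.04356825]
heading -15.391293221807425 dist 31.445257308787298 -15.495264182922284
tip [ 92.11186777  -6.72479275 -24.02219816] [ 88.0436294  -11.11585289 -26.53630792] [ 97.03407913  -2.58631719 -18.14192321]
tip [ 92.19608264   4.68940962 -24.09420504] [ 88.02263873   0.55155245 -26.39109894] [ 97.31097459   9.08631126 -18.77848187]
```

```bash
python3 - <<'E'
from h import *
s=ld("w4.npz");T=s["tool"]
def at(u,v,zt): # tool-plane z (mm)
    d=wdir(s,u,v)@T[:3,:3];o=T[:3,:3].T@(s["world_from_camera"][:3,3]-T[:3,3])
    return np.round((o+d*(zt/1000-o[2])/d[2])*1000,1)
C=wcloud(s);L=(C-T[:3,3])@T[:3,:3]*1000
print("pivot",at(312,222,-29),L[222,312])
for (u,v) in((291,62),(324.8,62)): print("head",at(u,v,-23.5))
for (u,v) in((301,80),(317.5,80)): print("pin?",L[v,u],at(u,v,5))
for v in range(70,88,3): print(v,[ (u,int(s["pixels"][v,u].mean()),round(float(L[v,u,2]))) for u in range(294,326,2)])
E
```

```text
pivot [ 43.6   0.2 -29. ] [ 43.73291497   0.23801487 -29.50027572]
head [ 94.5  -6.3 -23.5]
head [ 94.4   4.3 -23.5]
pin? [90.17023559 -3.77431326 -8.04867957] [91.5 -4.3  5. ]Traceback (most recent call last):
  File "<stdin>", line 9, in <module>
IndexError: only integers, slices (`:`), ellipsis (`...`), numpy.newaxis (`None`) and integer or boolean arrays are valid indices
```

Emit:
apply_moves(
  increments=[-9,-28,0,0,-9,-28,0,0,-9,-28,0,0,-8.7,-26.1,0,0,0,0,20,8,0,0,30,8,0,0,20,3.7,0,0,0,0],
)

```text
time_s: 6.75
tcp_pos: [0.507, -0.0915, 0.0478]
eef_rot: [0.99, -0.143, -0.003, 0.001]
contact_force: [-0.8, 0.3, -1.5]
width: 0.739
```

Emit:
apply_moves(
  increments=[0,0,0,0,0,0,0,0,0,0,0,0],
)

```text
time_s: 7.05
tcp_pos: [0.5102, -0.0914, 0.0516]
eef_rot: [0.99, -0.142, 0.001, -0.0]
contact_force: [-0.2, 0.2, -2.3]
width: 0.741
```

```bash
python3 - <<'E'
from h import *
s=wrist();save(s,"w5.png",crop=(215,0,415,150),scale=4);sv("w5.npz",s)
print(np.round(s["tool"],4),r.get_obs()["contact_force"],r.get_obs()["width"]*85.4)
E
```

```text
[[ 9.597e-01 -2.809e-01  2.700e-03  5.102e-01]
 [-2.809e-01 -9.597e-01  2.000e-04 -9.140e-02]
 [ 2.600e-03 -1.000e-03 -1.000e+00  5.160e-02]
 [ 0.000e+00  0.000e+00  0.000e+00  1.000e+00]] [-0.37466959 -0.13756599 -1.58832744] 63.32703903391991
```

View pics/w5.png

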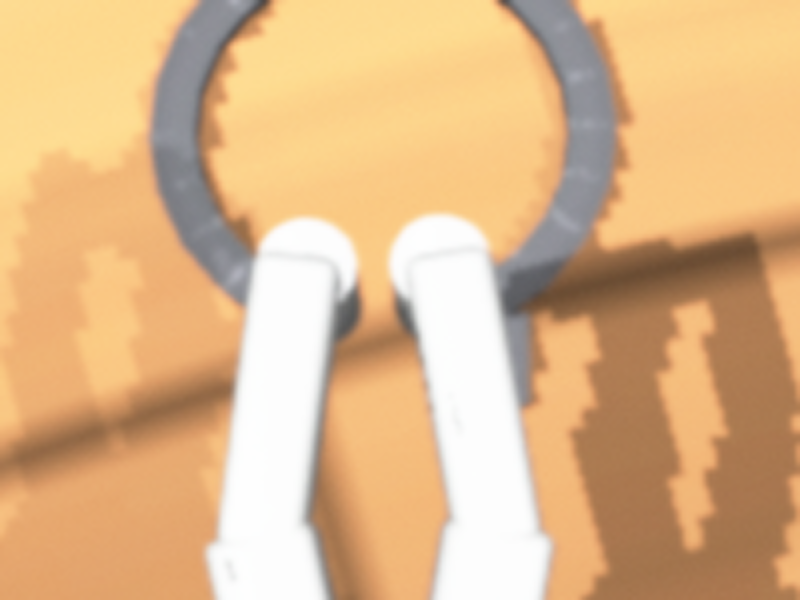

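The ring surrounds the tips, which are at crop (307,255) and (440,250). The right lug shows at (520,370), and the left lug is hidden behind the jaw.

```bash
python3 - <<'E'
from h import *
from scipy.optimize import least_squares
s=ld("w5.npz");hsv=cv2.cvtColor(s["pixels"],cv2.COLOR_RGB2HSV);T=s["tool"]
C=wcloud(s);L=(C-T[:3,3])@T[:3,:3]*1000
m=((hsv[...,1]<70)&(hsv[...,2]<170)&(abs(C[...,2])<.012)).astype(np.uint8);m[:,:250]=0;m[:,372:]=0;m[105:]=0
v,u=np.where(m>0)
W=wray(s,u,v,.003)[:,:2]*1000
c=np.array([627.8,-125]);rr=26.7
for _ in range(8):
    d=np.hypot(*(W-c).T);k=(abs(d-26.5)<5)
    f=least_squares(lambda p:np.hypot(*(W[k]-p).T)-26.5,c,loss="soft_l1");c=f.x
print("centre",c,k.sum(),len(W),np.std(f.fun))
h=np.radians(-15.6);lm=c-31*np.array([np.cos(h),np.sin(h)])
t=lambda p,z: np.round(T[:3,:3].T@(np.array([*p/1000,z/1000])-T[:3,3])*1000,1)
print("lugmid tool",t(lm,2),"centre tool",t(c,2))
q=(W[:,0]<600);print("right lug pts tool",[t(p,2) for p in W[q][::8]])
k=(L[...,2]<-18)&(L[...,2]>-28)&(L[...,0]>89)&(abs(L[...,1])<20)
for sg in(-1,1):
    P=L[k&((L[...,1]+1)*sg>0)];print("head",(P.min(0)+P.max(0))/2,np.ptp(P,0))
for v in(75,80):
  print([(u,np.round(L[v,u],0).tolist()) for u in range(296,324,2) if L[v,u,2]<20])
E
```

```text
centre [ 627.56232938 -124.5046465 ] 1900 1968 1.7937718173403565
lugmid tool [90.8 -0.7 49.8] centre tool [121.8  -1.1  49.9]
right lug pts tool [array([97.8, 15.3, 49.8]), array([97.3, 16.3, 49.8]), array([96.2, 14.3, 49.8]), array([95.7, 15.3, 49.8]), array([95.2, 16.3, 49.8]), array([94.1, 14.8, 49.8]), array([93.6, 16.3, 49.8]), array([92.6, 15.3, 49.8]), array([92.1, 16.9, 49.8]), array([91. , 15.8, 49.8]), array([90. , 15.9, 49.8]), array([88.4, 16.4, 49.8]), array([86.4, 16.4, 49.8])]
head [ 93.28736368  -6.81934438 -22.63435987] [8.47780154 8.56182169 8.26183875]
head [ 93.34874479   4.89775982 -22.582334  ] [8.69622499 8.5732568  8.24204604]
[(296, [91.0, -5.0, -25.0]), (298, [91.0, -4.0, -24.0]), (300, [91.0, -4.0, -21.0]), (302, [92.0, -3.0, -16.0]), (304, [93.0, -3.0, -7.0]), (314, [92.0, 1.0, -11.0]), (316, [91.0, 2.0, -19.0]), (318, [91.0, 2.0, -23.0]), (320, [90.0, 3.0, -25.0]), (322, [90.0, 3.0, -25.0])]
[(296, [89.0, -5.0, -25.0]), (298, [89.0, -4.0, -23.0]), (300, [90.0, -4.0, -11.0]), (302, [91.0, -3.0, -6.0]), (304, [76.0, 1.0, -143.0]), (316, [91.0, 2.0, -5.0]), (318, [89.0, 2.0, -24.0]), (320, [89.0, 3.0, -24.0]), (322, [89.0, 3.0, -24.0])]
```

Emit:
apply_moves(
  increments=[-1.5,0,10,0,0,0,15,0,0,0,10,0,0,0,3,0,0,0,1.5,0,0,0,0,0,0,0,0,0],
)

```text
time_s: 7.8
tcp_pos: [0.5083, -0.0909, 0.0112]
eef_rot: [0.99, -0.142, 0.0, -0.0]
contact_force: [-0.1, 0.8, -2.7]
width: 0.739
```

Emit:
apply_moves(
  increments=[0,0,1,0,0,0,1,0,0,0,0,0,0,0,0,0],
)

```text
time_s: 8.2
tcp_pos: [0.5079, -0.0909, 0.0089]
eef_rot: [0.99, -0.142, 0.0, -0.0]
contact_force: [-0.6, -0.8, -2.2]
width: 0.743
```

Emit:
apply_moves(
  increments=[0,0,0.7,0,0,0,0.7,0,0,0,0,0,0,0,0,0],
)

```text
time_s: 8.6
tcp_pos: [0.5078, -0.0909, 0.0074]
eef_rot: [0.99, -0.142, -0.0, 0.0]
contact_force: [-0.7, 0.3, -2.2]
width: 0.745
```

Emit:
apply_moves(
  increments=[0,0,0.7,0,0,0,0.7,0,0,0,0,0,0,0,0,0],
)

```text
time_s: 9.0
tcp_pos: [0.5078, -0.0909, 0.006]
eef_rot: [0.99, -0.142, -0.0, 0.0]
contact_force: [0.0, 0.2, -0.7]
width: 0.739
```

Emit:
apply_moves(
  increments=[0,0,0.6,0,0,0,0,0,0,0,0,0],
)

```text
time_s: 9.3
tcp_pos: [0.5078, -0.0909, 0.0054]
eef_rot: [0.99, -0.142, -0.0, 0.0]
contact_force: [-0.7, 0.7, -1.2]
width: 0.745
```

```bash
python3 - <<'E'
from h import *
s=wrist();save(s,"w6.png",crop=(215,0,415,150),scale=4);sv("w6.npz",s)
C=wcloud(s);T=s["tool"];L=(C-T[:3,3])@T[:3,:3]*1000
k=(L[...,2]<-18)&(L[...,2]>-28)&(L[...,0]>89)&(abs(L[...,1])<20)
for sg in(-1,1):
    P=L[k&((L[...,1]+1)*sg>0)];print("head",(P.min(0)+P.max(0))/2,np.ptp(P,0))
k=(abs(L[...,0]-43.7)<3)&(abs(L[...,1])<3);print("pivot z",np.median(L[k][:,2]),"jaw z",[np.median(L[(abs(L[...,0]-x)<3)&(L[...,2]<-15)&(L[...,2]>-35)&(abs(L[...,1])<14)][:,2]) for x in(60,70,80,90)])
E
```

```text
head [ 93.35369955  -6.68662356 -22.99850962] [8.70663784 8.36410163 9.99248653]
head [ 93.34602561   4.94605249 -23.41547163] [8.68948088 8.6608397  9.06085603]
pivot z -30.96852372140116 jaw z [np.float64(-26.422689390042006), np.float64(-26.499434502931777), np.float64(-26.513802268925552), np.float64(-26.557513289272112)]
```

Emit:
apply_moves(
  increments=[0,0,-1,0,0,0,-0.7,0,0,0,0,0,0,0,0,0],
  fingers=55,
)

```text
time_s: 9.75
tcp_pos: [0.508, -0.0909, 0.0072]
eef_rot: [0.99, -0.142, 0.0, -0.0]
contact_force: [-0.5, -0.0, -1.7]
width: 0.646
```

Emit:
apply_moves(
  increments=[0,0,-0.7,0,0,0,-0.6,0,0,0,0,0,0,0,0,0],
  fingers=49,
)

```text
time_s: 10.15
tcp_pos: [0.508, -0.0909, 0.0085]
eef_rot: [0.99, -0.142, 0.0, -0.0]
contact_force: [0.1, -0.4, -2.2]
width: 0.577
```

```bash
cat >> h.py <<'E'
def tips(s):
    C=wcloud(s);T=s["tool"];L=(C-T[:3,3])@T[:3,:3]*1000
    k=(abs(L[...,0]-43.7)<3)&(abs(L[...,1])<3);pz=np.median(L[k][:,2])
    jz=[round(float(np.median(L[(abs(L[...,0]-x)<3)&(L[...,2]<-12)&(L[...,2]>-35)&(abs(L[...,1])<30)][:,2])),1) for x in(60,70,80,88)]
    k=(L[...,2]<-14)&(L[...,2]>-32)&(L[...,0]>85)&(L[...,0]<105)&(abs(L[...,1])<35)
    out=[]
    for sg in(-1,1):
        P=L[k&((L[...,1]+1)*sg>0)]; P=P[P[:,0]>P[:,0].max()-8]; out.append([P[:,0].max(),(P[:,1].min()+P[:,1].max())/2])
    print("pivot z",pz,"jaw z",jz,"heads xmax,y",np.round(out,1).tolist(),"sep",round(out[1][1]-out[0][1],1),"w",r.get_obs()["width"]*85.4,"F",np.round(r.get_obs()["contact_force"],1))
E
python3 - <<'E'
from h import *
s=wrist();save(s,"w7.png",crop=(215,0,415,150),scale=4);sv("w7.npz",s);tips(s);tips(ld("w6.npz"))
E
```

```text
pivot z -27.88151878382726 jaw z [-23.5, -23.5, -23.4, -23.5] heads xmax,y [[100.1, -13.2], [100.4, 10.0]] sep 23.2 w 49.69843675211581 F [ 0.3  0.2 -0.8]
pivot z -30.96852372140116 jaw z [-26.4, -26.5, -26.5, -26.6] heads xmax,y [[97.7, -6.7], [97.7, 4.8]] sep 11.5 w 49.69843675211581 F [ 0.3  0.2 -0.8]
```

View pics/w7.png

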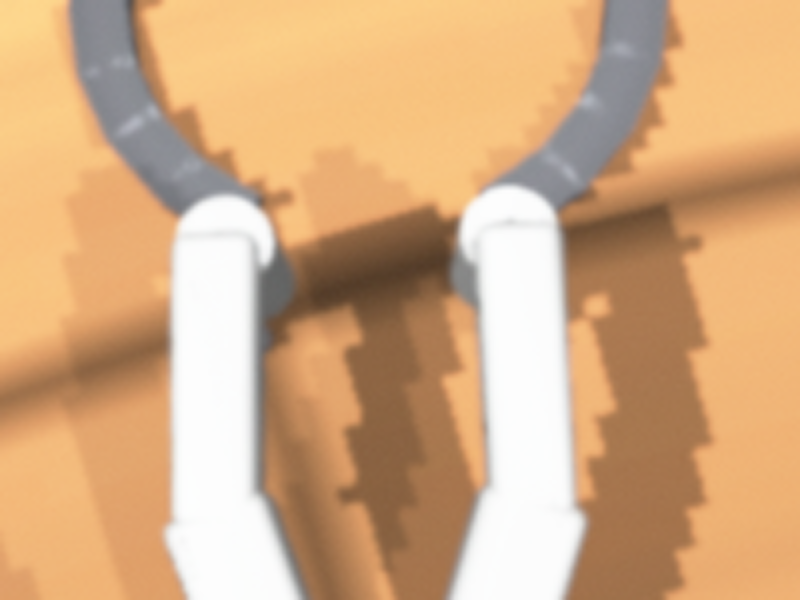

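The heads sit over the two lugs at crop (225,235) and (510,225), with a separation of 23 mm. The pins are in the notches.

Emit:
apply_moves(
  increments=[0,0,-0.6,0,0,0,-0.4,0,0,0,0,0,0,0,0,0],
  fingers=42,
)

```text
time_s: 10.6
tcp_pos: [0.5079, -0.0909, 0.0094]
eef_rot: [0.99, -0.142, 0.0, -0.0]
contact_force: [-0.2, -1.6, -0.9]
width: 0.5
```

```bash
python3 - <<'E'
from h import *
s=wrist();sv("w8.npz",s);tips(s);print(s["tool"][:3,3])
E
```

```text
pivot z -26.544006767390286 jaw z [-22.6, -22.4, -22.5, -22.5] heads xmax,y [[100.3, -16.1], [101.3, 12.6]] sep 28.7 w 42.43402795811962 F [-0.4 -0.8 -1. ]
[ 0.50786891 -0.09094128  0.00944954]
```

Emit:
apply_moves(
  increments=[0,0,-0.5,0,0,0,-0.2,0,0,0,0,0,0,0,0,0],
  fingers=36,
)

```text
time_s: 11.05
tcp_pos: [0.5078, -0.0909, 0.0101]
eef_rot: [0.99, -0.142, -0.0, 0.0]
contact_force: [-0.2, -1.0, -0.8]
width: 0.435
```

```bash
python3 - <<'E'
from h import *
s=wrist();save(s,"w9.png",crop=(195,0,435,180),scale=3.33);sv("w9.npz",s);tips(s);print(s["tool"][:3,3])
E
```

```text
pivot z -25.11001079069666 jaw z [-22.2, -21.8, -21.8, -21.9] heads xmax,y [[100.5, -18.0], [101.4, 15.8]] sep 33.8 w 36.927706723238096 F [-0.3 -0.7 -0.1]
[ 0.50777917 -0.09094383  0.01008906]
```

Emit:
apply_moves(
  increments=[0,0,-0.3,0,0,0,0,0,0,0,0,0,0,0,0,0],
  fingers=32.5,
)

```text
time_s: 11.5
tcp_pos: [0.5079, -0.0909, 0.0104]
eef_rot: [0.99, -0.142, 0.0, -0.0]
contact_force: [0.1, -0.3, 0.3]
width: 0.392
```

```bash
python3 - <<'E'
from h import *
s=wrist();save(s,"w9.png",crop=(195,0,435,180),scale=3.33);sv("w9.npz",s);tips(s);print(s["tool"][:3,3])
E
```

```text
pivot z -24.34709544050822 jaw z [-22.0, -21.3, -21.4, -21.5] heads xmax,y [[100.7, -19.8], [101.5, 17.1]] sep 36.9 w 33.43902583614689 F [-0.3 -0.9 -0.3]
[ 0.50792461 -0.0908928   0.01042256]
```

View pics/w9.png

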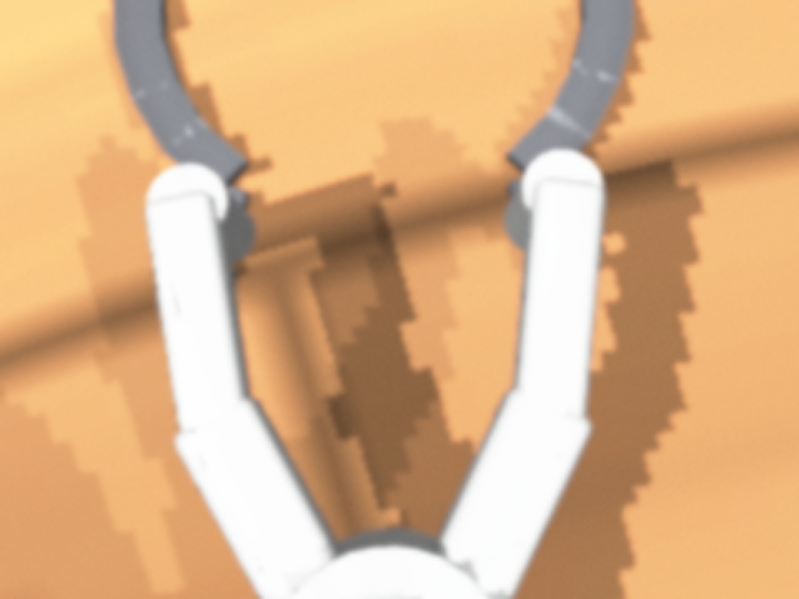

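Both heads bear on the lug ends at crop (188,195) and (562,185), and the ring is opened evenly to about 42.5 mm between lugs.

Emit:
apply_moves(
  increments=[0,0,-3,0,0,0,-6,0,0,0,-12,0,0,0,-20,0,0,0,-20,0,0,0,-10,0,0,0,0,0,0,0,0,0],
)

```text
time_s: 12.35
tcp_pos: [0.5073, -0.0908, 0.0812]
eef_rot: [0.99, -0.142, -0.0, -0.0]
contact_force: [-0.2, 0.8, -3.6]
width: 0.392
```

```bash
cat >> h.py <<'E'
def ring(s):
    C=wcloud(s);T=s["tool"];L=(C-T[:3,3])@T[:3,:3]*1000
    k=(L[...,0]>98)&(L[...,0]<150)&(abs(L[...,1])<45)&(L[...,2]>-12)&(L[...,2]<22)
    k=cv2.erode(k.astype(np.uint8),np.ones((3,3)))>0
    P=L[k];
    if len(P)<50: print("no ring",len(P));return
    A=np.c_[P[:,:2],np.ones(len(P))];c=np.linalg.lstsq(A,P[:,2],rcond=None)[0]
    k=abs(A@c-P[:,2])<1.5;c=np.linalg.lstsq(A[k],P[k,2],rcond=None)[0]
    print("ring n",len(P),k.sum(),"slope x,y deg",np.degrees(c[:2]).round(2),"z at 110,0",round(float(c@[110,0,1]),1))
    P=P[k]
    for x in range(102,134,5):
        q=P[abs(P[:,0]-x)<1.5]
        if len(q)>4 and (q[:,1]<0).any() and (q[:,1]>0).any(): 
            a,b=q[q[:,1]<0][:,1],q[q[:,1]>0][:,1]; print(x,"out",a.min().round(1),b.max().round(1),"in",a.max().round(1),b.min().round(1),"mid",round((a.min()+b.max())/2,1),round((a.max()+b.min())/2,1))
E
python3 - <<'E'
from h import *
s=wrist();sv("w10.npz",s);tips(s);ring(s);print(s["tool"][:3,3])
E
```

```text
pivot z -23.900106908624547 jaw z [-21.6, -20.9, -20.8, -20.9] heads xmax,y [[100.4, -19.9], [101.7, 16.9]] sep 36.8 w 33.33891117341941 F [-0.1  0.3 -3.2]
ring n 1359 1320 slope x,y deg [ 4.62 -0.  ] z at 110,0 7.7
107 out -26.9 22.3 in -18.2 14.4 mid -2.3 -1.9
112 out -29.7 25.3 in -23.4 18.5 mid -2.2 -2.5
117 out -31.7 27.0 in -26.4 21.2 mid -2.4 -2.6
122 out -32.9 28.3 in -27.3 22.8 mid -2.3 -2.3
127 out -33.3 28.7 in -27.5 23.2 mid -2.3 -2.2
[ 0.50733047 -0.09083148  0.08123154]
```

Emit:
apply_moves(
  increments=[0,0,-15,0,0,0,-25,0,0,0,-25,0,-4,-10,-25,0,-8,-20,-20,0,-12,-29,-10,0,-12,-29,0,0,-12,-29,0,0],
  fingers=32,
)

```text
time_s: 13.2
tcp_pos: [0.4939, 0.0358, 0.2006]
eef_rot: [0.99, -0.142, -0.001, 0.0]
contact_force: [0.5, -0.2, -2.8]
width: 0.382
```

Emit:
apply_moves(
  increments=[-12,-29,0,0,-12,-29,0,0,-12,-29,0,0,-12,-29,0,0,-12,-29,0,0,-8,-20,0,0,-4,-10,0,0,0,0,0,0],
)

```text
time_s: 14.0
tcp_pos: [0.4744, 0.2237, 0.2003]
eef_rot: [0.99, -0.141, -0.001, 0.001]
contact_force: [1.0, -0.4, -2.8]
width: 0.384
```

Emit:
apply_moves(
  increments=[-3.8,-5.4,0,0,0,0,0,0,0,0,0,0,0,0,0,0],
)

```text
time_s: 14.4
tcp_pos: [0.4728, 0.2287, 0.2015]
eef_rot: [0.99, -0.143, 0.0, -0.0]
contact_force: [-0.5, 0.4, -2.4]
width: 0.385
```

```bash
python3 - <<'E'
from h import *
s=wrist();save(s,"w11.png",crop=(115,0,515,300),scale=2);sv("w11.npz",s);tips(s);ring(s);T=s["tool"];print(np.round(T,4))
C=wcloud(s);L=(C-T[:3,3])@T[:3,:3]*1000;z=C[...,2]*1000
for a,b in((100,122),(122,130),(130,142),(150,165)):
    k=(z>a)&(z<b)&(L[...,0]>50)&(L[...,2]>20)
    if k.sum()>5: print(a,b,k.sum(),np.median(z[k]),L[k].min(0).round(1),L[k].max(0).round(1))
E
```

```text
pivot z -23.87313948890377 jaw z [-21.6, -20.9, -20.7, -20.8] heads xmax,y [[100.5, -20.3], [101.5, 17.2]] sep 37.4 w 32.69365552568089 F [-0.   0.4 -1.3]
ring n 1376 1334 slope x,y deg [ 5.08 -0.03] z at 110,0 8.0
102 out -19.9 14.7 in -17.9 14.6 mid -2.6 -1.6
107 out -27.3 22.7 in -18.7 14.4 mid -2.3 -2.1
112 out -29.7 25.3 in -23.6 18.5 mid -2.2 -2.5
117 out -31.9 27.0 in -26.1 21.6 mid -2.4 -2.2
122 out -32.8 28.5 in -27.2 23.0 mid -2.1 -2.1
127 out -33.0 28.8 in -27.5 23.2 mid -2.1 -2.1
[[ 0.9594 -0.2822  0.      0.4728]
 [-0.2822 -0.9594  0.      0.2287]
 [ 0.     -0.     -1.      0.2015]
 [ 0.      0.      0.      1.    ]]
122 130 21420 127.07872568357476 [ 50.  -90.6  71.5] [155.6  82.   77.1]
130 142 6282 137.3193419031926 [ 65.1 -78.   61.2] [147.6  65.9  71.5]
150 165 6315 158.36798375242424 [ 97.7 -29.1  40.3] [140.1  20.5  51.4]
```

View pics/w11.png

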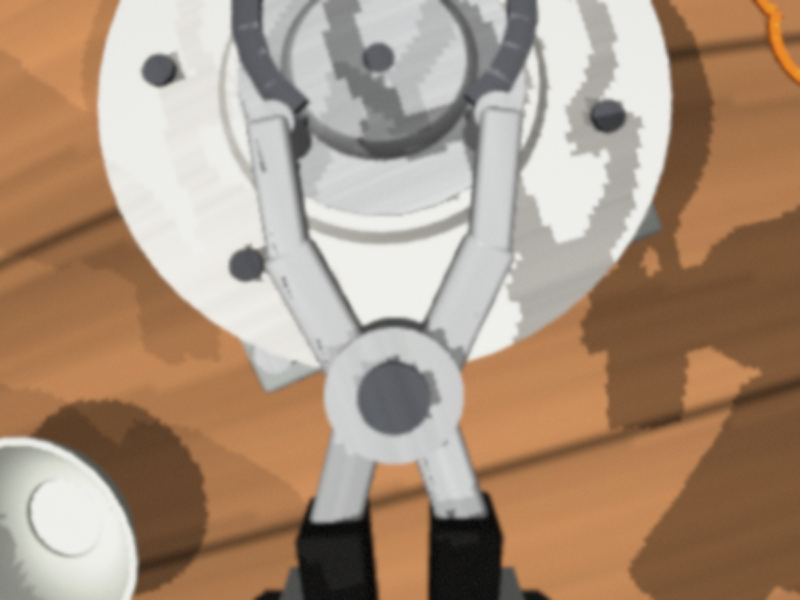

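The shaft end lies within the ring outline. Its centre hole is at crop (378,57), which is pixel (304,28), and both heads are at the lugs.

```bash
cat >> h.py <<'E'
def shaft(s,ztop=.1575):
    from scipy.optimize import least_squares
    C=wcloud(s);T=s["tool"];L=(C-T[:3,3])@T[:3,:3]*1000;z=C[...,2]
    k=(z>ztop-.003)&(z<ztop+.004)&(L[...,0]>60)&(L[...,2]>L[...,2].min())
    k&=(np.hypot(L[...,0]-125,L[...,1]+3)<32)
    P=L[k][:,:2]; 
    # outer border of the 43 mm flat/taper: angular max radius
    c=np.array([124.,-3.])
    for _ in range(10):
        d=P-c;a=np.degrees(np.arctan2(d[:,1],d[:,0]));rad=np.hypot(*d.T);E=[]
        for b in range(-180,180,6):
            q=(a>=b)&(a<b+6)
            if q.sum()>3 and abs(b+3)>75 : E.append(P[q][np.argmax(rad[q])])
        E=np.array(E)
        f=least_squares(lambda p:np.hypot(*(E-p[:2]).T)-p[2],[*c,22],loss="soft_l1");c=f.x[:2]
    print("shaft edge fit",f.x.round(1),"rms",np.std(f.fun).round(2),len(E),"ztop",np.median(z[k])*1000)
    # hole
    g=s["pixels"].mean(-1);
    m=((g<105)&k); m2=(g<105).astype(np.uint8); m2[60:]=0;m2[:,:280]=0;m2[:,330:]=0
    n,l,st,ce=cv2.connectedComponentsWithStats(m2)
    for i in range(1,n):
        if 40<st[i,4]<400:
            d=wdir(s,*ce[i])@T[:3,:3];o=T[:3,:3].T@(s["world_from_camera"][:3,3]-T[:3,3]);zt=(T[2,3]-ztop)
            print("hole",st[i],ce[i].round(1),((o+d*(zt-o[2])/d[2])*1000).round(1))
E
python3 - <<'E'
from h import *
s=ld("w11.npz");shaft(s)
C=wcloud(s);T=s["tool"];L=(C-T[:3,3])@T[:3,:3]*1000;z=C[...,2]*1000
for a,b in((147,151),(151,154),(154,157),(157,160)):
    k=(z>a)&(z<b)&(np.hypot(L[...,0]-125,L[...,1]+4)<33);print(a,b,k.sum(),L[k].min(0).round(1),L[k].max(0).round(1)) if k.sum()>3 else 0
print(np.median(z[(z>130)&(z<142)&(L[...,0]>75)&(L[...,0]<95)&(abs(L[...,1]+4)<15)]),"washer")
E
```

```text
shaft edge fit [122.1  -3.9  24.1] rms 0.98 34 ztop 158.40195402099593
hole [296  23  15  12 140] [303.2  28.7] [122.8  -4.6  44. ]
147 151 60 [ 97.7 -22.5  50.5] [108.8  16.6  54.5]
151 154 98 [ 97.7 -28.9  47.5] [139.7  20.5  50.5]
154 157 769 [ 97.8 -29.1  44.5] [140.1  20.3  47.5]
157 160 5320 [ 98.7 -27.6  41.5] [138.8  18.5  44.5]
137.50361392392742 washer
```

Emit:
apply_moves(
  increments=[-2.8,-2.1,5,0,0,0,8,0,0,0,8,0,0,0,3,0,0,0,0,0,0,0,0,0],
)

```text
time_s: 15.05
tcp_pos: [0.4708, 0.2322, 0.1774]
eef_rot: [0.99, -0.142, 0.0, 0.0]
contact_force: [0.8, -0.9, -1.5]
width: 0.382
```

```bash
python3 - <<'E'
from h import *
s=wrist();sv("w12.npz",s);tips(s);ring(s);shaft(s);print(s["tool"][:3,3])
C=wcloud(s);T=s["tool"];L=(C-T[:3,3])@T[:3,:3]*1000;z=C[...,2]*1000
for a,b in((151,154),(154,157),(157,160)):
    k=(z>a)&(z<b)&(np.hypot(L[...,0]-125,L[...,1]+2)<26);print(a,b,k.sum(),L[k].min(0).round(1),L[k].max(0).round(1)) if k.sum()>3 else 0
E
```

```text
pivot z -23.773594896704957 jaw z [-21.6, -20.8, -20.8, -20.8] heads xmax,y [[100.5, -20.1], [101.6, 17.2]] sep 37.3 w 33.07142601190546 F [-1.2  0.6 -1.8]
ring n 6472 1205 slope x,y deg [2.98 0.49] z at 110,0 17.4
107 out -10.6 10.5 in -0.0 2.1 mid -0.0 1.0
112 out -17.0 14.8 in -1.7 0.8 mid -1.1 -0.5
117 out -21.8 17.4 in -0.0 0.4 mid -2.2 0.2
122 out -21.9 20.5 in -0.0 0.4 mid -0.7 0.2
127 out -22.8 20.2 in -0.1 0.4 mid -1.3 0.2
shaft edge fit [125.2  -1.6  24.4] rms 0.38 34 ztop 158.39064687214292
hole [302   3  15  14 167] [309.    9.5] [125.8  -1.4  19.9]
hole [280  49  50  11 233] [303.   56.9] [103.9  -3.9  19.9]
[0.47077236 0.23215879 0.17739273]
151 154 153 [100.4 -26.3  23.4] [131.6  23.5  26.4]
154 157 908 [100.3 -26.3  20.4] [132.4  23.3  23.4]
157 160 4969 [101.9 -24.5  17.4] [131.   21.6  20.4]
```

Emit:
apply_moves(
  increments=[0,0.6,2,0,0,0,1.5,0,0,0,1.5,0,0,0,1.5,0,0,0,1.5,0,0,0,0,0],
)

```text
time_s: 15.7
tcp_pos: [0.4703, 0.2315, 0.1691]
eef_rot: [0.99, -0.142, -0.0, 0.0]
contact_force: [0.6, 0.4, -3.1]
width: 0.38
```

Emit:
apply_moves(
  increments=[0,0,1,0,0,0,1,0,0,0,1,0,0,0,0,0],
)

```text
time_s: 16.1
tcp_pos: [0.4704, 0.2315, 0.1662]
eef_rot: [0.99, -0.142, -0.0, 0.0]
contact_force: [-0.3, -0.5, -2.6]
width: 0.384
```

Emit:
apply_moves(
  increments=[0,0,1,0,0,0,1,0,0,0,1,0,0,0,0,0],
)

```text
time_s: 16.5
tcp_pos: [0.4704, 0.2315, 0.1632]
eef_rot: [0.99, -0.142, -0.0, 0.0]
contact_force: [0.1, -0.4, -2.3]
width: 0.389
```

Emit:
apply_moves(
  increments=[0,0,1,0,0,0,1,0,0,0,1,0,0,0,0,0],
)

```text
time_s: 16.9
tcp_pos: [0.4704, 0.2315, 0.1602]
eef_rot: [0.99, -0.142, -0.0, 0.0]
contact_force: [-0.5, -0.3, -2.8]
width: 0.385
```

Emit:
apply_moves(
  increments=[0,0,1,0,0,0,1,0,0,0,1,0,0,0,0,0],
)

```text
time_s: 17.3
tcp_pos: [0.4704, 0.2315, 0.1572]
eef_rot: [0.99, -0.142, -0.0, 0.0]
contact_force: [-0.7, 0.2, -2.4]
width: 0.385
```

```bash
python3 - <<'E'
from h import *
s=wrist();sv("w13.npz",s);tips(s);print(s["tool"][:3,3])
C=wcloud(s);T=s["tool"];L=(C-T[:3,3])@T[:3,:3]*1000;z=C[...,2]*1000
for a,b in((152,154),(154,157),(157,160)):
    k=(z>a)&(z<b)&(np.hypot(L[...,0]-125,L[...,1]+2)<28)&(L[...,0]>98);print(a,b,k.sum(),L[k].min(0).round(1),L[k].max(0).round(1)) if k.sum()>3 else 0
rd=np.hypot(L[...,0]-125.3,L[...,1]+2.2)
for nm,q in(("left",L[...,1]<-15),("right",L[...,1]>11)):
  for x in(104,110,116,122):
    k=q&(rd>26)&(rd<32)&(abs(L[...,0]-x)<2);print(nm,x,np.percentile(z[k],[10,50,90]).round(1) if k.sum() else None)
E
```

```text
pivot z -23.91324347067035 jaw z [-21.5, -20.8, -20.7, -20.8] heads xmax,y [[100.5, -20.1], [101.5, 17.2]] sep 37.3 w 32.77098190041055 F [-0.2 -0.7 -3.1]
[0.47040813 0.23149686 0.15722325]
152 154 164 [100.7 -26.7   3.2] [123.8  22.7   5.1]
154 157 1128 [100.5 -27.    0.2] [125.9  22.7   3.2]
157 160 4563 [101.7 -25.2  -2.8] [124.6  21.5   0.2]
left 104 [137.7 148.8 150.3]
left 110 [147.9 149.2 150.1]
left 116 [147.9 148.7 149.6]
left 122 [147.4 148.2 149.2]
right 104 [137.6 138.8 149.8]
right 110 [139.5 149.1 150.2]
right 116 [147.8 148.7 149.6]
right 122 [147.5 148.3 149.2]
```

Emit:
apply_moves(
  increments=[0,0,1,0,0,0,1,0,0,0,1,0,0,0,0,0],
)

```text
time_s: 17.75
tcp_pos: [0.4704, 0.2315, 0.1543]
eef_rot: [0.99, -0.142, -0.0, 0.0]
contact_force: [-0.4, 0.1, -2.7]
width: 0.381
```

Emit:
apply_moves(
  increments=[0,0,0.7,0,0,0,0.7,0,0,0,0,0,0,0,0,0],
)

```text
time_s: 18.15
tcp_pos: [0.4705, 0.2315, 0.153]
eef_rot: [0.99, -0.142, -0.0, 0.0]
contact_force: [-0.2, -1.1, -3.6]
width: 0.386
```

Emit:
apply_moves(
  increments=[0,0,0.7,0,0,0,0.7,0,0,0,0,0,0,0,0,0],
)

```text
time_s: 18.55
tcp_pos: [0.4705, 0.2315, 0.1516]
eef_rot: [0.99, -0.142, -0.0, 0.0]
contact_force: [-0.4, -1.1, -1.9]
width: 0.385
```

Emit:
apply_moves(
  increments=[0,0,0.6,0,0,0,0.6,0,0,0,0,0,0,0,0,0],
)

```text
time_s: 18.95
tcp_pos: [0.4706, 0.2316, 0.1504]
eef_rot: [0.99, -0.142, 0.0, -0.0]
contact_force: [0.6, -1.2, -2.8]
width: 0.384
```

Emit:
apply_moves(
  increments=[0,0,0.6,0,0,0,0.6,0,0,0,0,0,0,0,0,0],
)

```text
time_s: 19.35
tcp_pos: [0.4705, 0.2316, 0.1492]
eef_rot: [0.99, -0.142, 0.0, -0.0]
contact_force: [0.3, 0.0, -3.0]
width: 0.385
```

```bash
cat > rz.py <<'E'
from h import *
import sys
s=wrist();sv(sys.argv[1],s);tips(s);print(s["tool"][:3,3])
C=wcloud(s);T=s["tool"];L=(C-T[:3,3])@T[:3,:3]*1000;z=C[...,2]*1000
rd=np.hypot(L[...,0]-125.3,L[...,1]+2.2)
for nm,q in(("left",L[...,1]<-15),("right",L[...,1]>11)):
  for x in(106,112,118):
    k=q&(rd>26.5)&(rd<30)&(abs(L[...,0]-x)<2);print(nm,x,np.percentile(z[k],[10,50,90]).round(1) if k.sum() else None)
k=(rd>33)&(rd<37)&(L[...,0]>85)&(z<141);print("washer",np.median(z[k]))
E
python3 rz.py w14.npz
```

```text
pivot z -23.924112763378957 jaw z [-21.6, -20.9, -20.9, -20.9] heads xmax,y [[100.5, -20.3], [101.8, 17.2]] sep 37.5 w 32.820205450240906 F [ 0.1  0.1 -2.6]
[0.47051858 0.23158464 0.14922707]
left 106 [141.5 142.3 143.3]
left 112 [141.5 142.3 143.1]
left 118 [141.2 142.2 143.2]
right 106 [138.3 141.9 142.8]
right 112 [141.2 142.3 143.1]
right 118 [141.4 142.1 143.2]
washer 138.0511826607338
```

Emit:
apply_moves(
  increments=[0,0,0.4,0,0,0,0.4,0,0,0,0,0,0,0,0,0],
)

```text
time_s: 19.8
tcp_pos: [0.4704, 0.2316, 0.1485]
eef_rot: [0.99, -0.142, 0.0, -0.0]
contact_force: [-0.7, 0.3, -0.4]
width: 0.382
```

Emit:
apply_moves(
  increments=[0,0,0.3,0,0,0,0.2,0,0,0,0,0,0,0,0,0],
  fingers=37,
)

```text
time_s: 20.2
tcp_pos: [0.4705, 0.2316, 0.148]
eef_rot: [0.99, -0.142, 0.0, -0.0]
contact_force: [-0.4, 1.1, -1.3]
width: 0.437
```

Emit:
apply_moves(
  increments=[0,0,0.4,0,0,0,0.3,0,0,0,0,0,0,0,0,0],
  fingers=42,
)

```text
time_s: 20.6
tcp_pos: [0.4705, 0.2315, 0.1472]
eef_rot: [0.99, -0.142, -0.0, 0.0]
contact_force: [-0.1, 0.9, -0.8]
width: 0.489
```

```bash
python3 rz.py w15.npz
```

```text
pivot z -26.431950762230592 jaw z [-22.6, -22.5, -22.5, -22.6] heads xmax,y [[100.3, -15.9], [101.3, 13.0]] sep 28.9 w 41.98994063606092 F [-1.  -0.4 -1. ]
[0.47046163 0.23153487 0.14723492]
left 106 [137.7 141.9 142.9]
left 112 [138.2 142.1 143.2]
left 118 [141.2 142.1 142.9]
right 106 [137.8 141.4 142.5]
right 112 [138.2 141.9 143.1]
right 118 [141.2 142.  143. ]
washer 138.0011717925457
```

Emit:
apply_moves(
  increments=[0,0,0.5,0,0,0,0.5,0,0,0,0,0,0,0,0,0],
  fingers=49,
)

```text
time_s: 21.05
tcp_pos: [0.4702, 0.2315, 0.1461]
eef_rot: [0.99, -0.142, -0.0, 0.0]
contact_force: [-2.2, 0.6, -0.6]
width: 0.568
```

Emit:
apply_moves(
  increments=[0,0,0.6,0,0,0,0.6,0,0,0,0,0,0,0,0,0],
  fingers=55,
)

```text
time_s: 21.45
tcp_pos: [0.4707, 0.2315, 0.1451]
eef_rot: [0.99, -0.142, 0.0, -0.0]
contact_force: [0.4, 0.3, -1.9]
width: 0.644
```

Emit:
apply_moves(
  increments=[0,0,0.8,0,0,0,0.8,0,0,0,0,0,0,0,0,0],
  fingers=62,
)

```text
time_s: 21.85
tcp_pos: [0.4705, 0.2315, 0.1434]
eef_rot: [0.99, -0.142, 0.0, 0.0]
contact_force: [0.5, 0.3, -1.7]
width: 0.724
```

```bash
python3 rz.py w16.npz
```

```text
pivot z -30.767276856461514 jaw z [-26.2, -26.3, -26.3, -26.4] heads xmax,y [[105.0, -6.9], [105.0, 3.8]] sep 10.7 w 61.70072480757812 F [-0.6 -0.3 -0.9]
[0.47047795 0.23153891 0.14342616]
left 106 [137.7 141.8 142.6]
left 112 [138.4 141.7 142.8]
left 118 [140.5 142.1 142.9]
right 106 [138.1 141.6 142.9]
right 112 [138.2 141.9 142.9]
right 118 [140.9 142.  143.1]
washer 138.07503204038105
```

Emit:
apply_moves(
  increments=[0,0,-0.3,0,0,0,-1,0,0,0,-2,0,0,0,-4,0,0,0,-6,0,0,0,-8,0,0,0,0,0],
  fingers=60.5,
)

```text
time_s: 22.6
tcp_pos: [0.4713, 0.2322, 0.1664]
eef_rot: [0.99, -0.142, 0.001, -0.001]
contact_force: [0.9, 0.1, -2.3]
width: 0.716
```

```bash
python3 rz.py w17.npz
```

```text
pivot z -29.59664949732472 jaw z [-24.9, -24.8, -24.7, -24.7] heads xmax,y [[98.2, -7.5], [98.3, 6.1]] sep 13.6 w 60.628212628580535 F [-0.8 -1.  -2.7]
[0.47131085 0.2321805  0.16643979]
left 106 [137.7 141.7 142.8]
left 112 [137.6 141.  142.6]
left 118 [137.8 141.8 142.8]
right 106 [141.4 142.1 142.8]
right 112 [141.2 141.9 142.8]
right 118 [141.1 141.9 143. ]
washer 138.0918887118654
```

Emit:
apply_moves(
  increments=[0,0,-15,0,0,0,-20,0,0,0,-20,0,0,25,0,0,0,35,0,0,0,35,0,0,10,15,0,0,0,0,0,0],
)

```text
time_s: 23.45
tcp_pos: [0.4487, 0.1214, 0.2198]
eef_rot: [0.99, -0.143, -0.0, 0.0]
contact_force: [0.2, 1.5, -2.1]
width: 0.714
```

Emit:
apply_moves(
  increments=[0,0,0,0,0,0,0,0,0,0,0,0],
)

```text
time_s: 23.75
tcp_pos: [0.4492, 0.1239, 0.2196]
eef_rot: [0.99, -0.142, -0.0, 0.0]
contact_force: [0.6, 0.6, -2.0]
width: 0.711
```

```bash
python3 - <<'E'
from h import *
s=wrist();save(s,"w18.png",crop=(60,0,380,240),scale=2.5);sv("w18.npz",s);tips(s);print(s["tool"].round(4))
s=snap("top");sv("top1.npz",s)
C=cloud(s);z=C[...,2]*1000
for R0,R1 in((26,29),(32,38)):
    d=np.hypot(C[...,0]*1000-591,C[...,1]*1000-196);k=(d>R0)&(d<R1)&(z>120);print(R0,np.percentile(z[k],[10,50,90]))
E
```

```text
pivot z -29.555351482942225 jaw z [-24.9, -24.8, -24.7, -24.6] heads xmax,y [[98.3, -7.5], [98.6, 6.0]] sep 13.5 w 60.70802892589678 F [ 0.1 -0.5 -2.1]
[[ 9.599e-01 -2.805e-01 -2.000e-04  4.492e-01]
 [-2.805e-01 -9.599e-01 -0.000e+00  1.239e-01]
 [-2.000e-04  1.000e-04 -1.000e+00  2.196e-01]
 [ 0.000e+00  0.000e+00  0.000e+00  1.000e+00]]
26 [135.68048872 141.17193582 154.67502282]
32 [133.11655594 137.36697659 140.53867893]
```

View pics/w18.png

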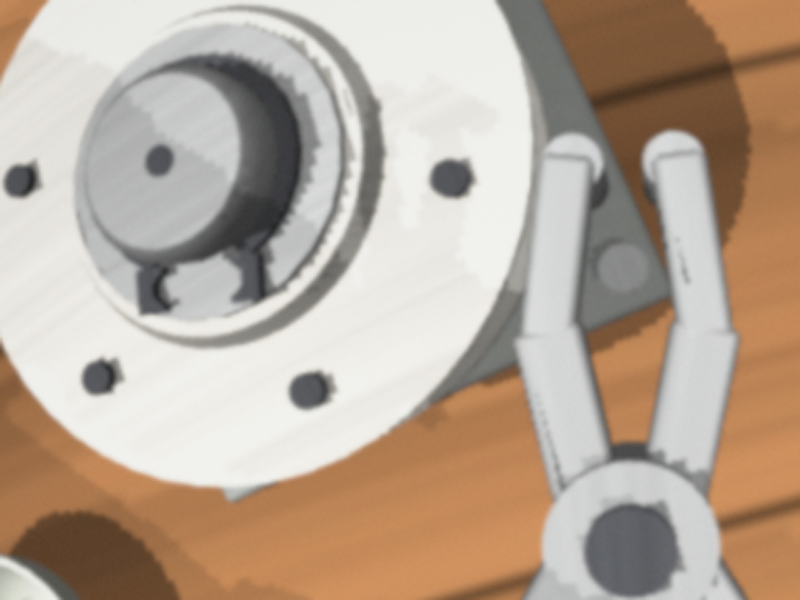

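Ring view: the two lugs lie close together at crop (155,285) and (248,270). The ring is closed around the shaft base on the washer, and the pliers are free and in hand.

Emit:
apply_moves(
  increments=[8,16,0,0,16,32,0,0,16,32,0,0,16,32,0,0,16,32,0,0,16,32,0,0,16,32,0,0,16,32,0,0],
)

```text
time_s: 24.65
tcp_pos: [0.4971, -0.142, 0.2196]
eef_rot: [0.99, -0.142, -0.0, 0.0]
contact_force: [1.0, -0.7, -2.0]
width: 0.708
```

Emit:
apply_moves(
  increments=[16,32,0,0,16,32,0,0,16,32,0,0,16,32,0,0,16,32,0,0,16,32,0,0,8,16,0,0,3.5,3.4,0,1.9],
)

```text
time_s: 25.45
tcp_pos: [0.5405, -0.3757, 0.2184]
eef_rot: [0.987, -0.16, -0.001, -0.0]
contact_force: [0.6, 0.7, -2.5]
width: 0.709
```

Emit:
apply_moves(
  increments=[0,0,20,0,0,0,40,0,0,0,40,0,0,0,30,0,0,0,10,0,0,0,0,0,0,0,0,0,0,0,0,0],
)

```text
time_s: 26.25
tcp_pos: [0.542, -0.3745, 0.0822]
eef_rot: [0.987, -0.158, 0.002, 0.001]
contact_force: [0.5, 0.7, -1.0]
width: 0.711
```

```bash
python3 - <<'E'
from h import *
s=wrist();sv("w19.npz",s);save(s,"w19.png");tips(s);T=s["tool"];print(T.round(4))
C=wcloud(s);L=(C-T[:3,3])@T[:3,:3]*1000;z=C[...,2]*1000
# block top
k=(z>28)&(z<40)&(abs(L[...,1])<45)&(L[...,0]<90)&(L[...,0]>-80)
k=cv2.morphologyEx(k.astype(np.uint8),cv2.MORPH_OPEN,np.ones((3,3)))>0
P=L[k];print("block z",np.median(z[k]),k.sum(),"x",np.percentile(P[:,0],[1,99]))
for x in range(20,80,8):
    q=P[abs(P[:,0]-x)<2]
    if len(q)>5: print(x,q[:,1].min().round(1),q[:,1].max().round(1))
# pivot disc centre: dark cap
g=s["pixels"].mean(-1);m=((g<110)&(L[...,2]<-25)&(L[...,2]>-34)&(L[...,0]>34)&(L[...,0]<56)&(abs(L[...,1])<9));print("pivot",L[m].mean(0),m.sum())
# ring level check from w18
s=ld("w18.npz");C=wcloud(s)*1000;g=s["pixels"].max(-1);d=np.hypot(C[...,0]-591.5,C[...,1]-196.2)
m=(g<95)&(d>23)&(d<37)&(C[...,2]>136)&(C[...,2]<148);P=C[m]
a=np.degrees(np.arctan2(P[:,1]-196.2,P[:,0]-591.5))
for b in range(-180,180,30):
    q=(a>=b)&(a<b+30);print(b,q.sum(),np.percentile(P[q,2],[20,50,90]).round(1)) if q.sum()>5 else 0
E
```

```text
pivot z -29.58426481491567 jaw z [-24.9, -24.8, -24.7, -24.6] heads xmax,y [[98.5, -7.6], [98.2, 6.0]] sep 13.5 w 60.94253423758437 F [ 0.6 -0.4 -2. ]
[[ 9.499e-01 -3.126e-01  4.100e-03  5.420e-01]
 [-3.126e-01 -9.499e-01 -2.000e-03 -3.745e-01]
 [ 4.500e-03  7.000e-04 -1.000e+00  8.220e-02]
 [ 0.000e+00  0.000e+00  0.000e+00  1.000e+00]]
block z 34.1738914367424 9487 x [-60.33382131  54.82625164]
20 -25.5 26.1
28 -25.9 25.9
36 -26.0 25.7
44 -26.4 25.4
52 -26.7 24.7
pivot [ 45.03537744   0.15453928 -29.54582463] 999
-180 287 [141.  141.9 144.9]
-150 253 [141.  142.  146.3]
-120 221 [141.  142.  145.2]
-90 194 [141.2 142.  143.6]
-60 138 [141.5 142.1 143.1]
-30 31 [141.2 142.  142.7]
120 142 [139.4 141.3 142.7]
```

Emit:
apply_moves(
  increments=[-2,0,15,-1,0,0,20,0,0,0,14,0,0,0,3,0,0,0,0,0,0,0,0,0],
)

```text
time_s: 26.9
tcp_pos: [0.5393, -0.3738, 0.0288]
eef_rot: [0.989, -0.15, 0.001, 0.0]
contact_force: [-0.2, -0.9, -0.4]
width: 0.709
```

Emit:
apply_moves(
  increments=[0,0,1,0,0,0,1,0,0,0,0,0,0,0,0,0],
)

```text
time_s: 27.3
tcp_pos: [0.5386, -0.3734, 0.0258]
eef_rot: [0.989, -0.15, 0.0, 0.0]
contact_force: [0.7, -0.0, -1.8]
width: 0.714
```

Emit:
apply_moves(
  increments=[0,0,0.7,0,0,0,0.7,0,0,0,0,0,0,0,0,0],
)

```text
time_s: 27.7
tcp_pos: [0.5385, -0.3734, 0.0242]
eef_rot: [0.989, -0.15, -0.0, -0.0]
contact_force: [-0.3, 0.6, -2.3]
width: 0.711
```

Emit:
apply_moves(
  increments=[0,0,0.7,0,0,0,0.5,0,0,0,0,0,0,0,0,0],
)

```text
time_s: 28.1
tcp_pos: [0.5386, -0.3734, 0.0237]
eef_rot: [0.989, -0.15, 0.0, 0.0]
contact_force: [-0.9, 2.3, 1.5]
width: 0.712
```

Emit:
apply_moves(
  increments=[0,0,0.5,0,0,0,0.5,0,0,0,0,0,0,0,0,0],
  fingers=67,
)

```text
time_s: 28.5
tcp_pos: [0.5388, -0.3735, 0.0221]
eef_rot: [0.989, -0.15, 0.0, 0.0]
contact_force: [0.8, -0.8, 0.8]
width: 0.787
```

Emit:
apply_moves(
  increments=[0,0,0,0,0,0,0,0,0,0,0,0,0,0,0,0],
  fingers=85,
)

```text
time_s: 28.9
tcp_pos: [0.5385, -0.3734, 0.0221]
eef_rot: [0.989, -0.15, -0.0, 0.0]
contact_force: [-0.3, 0.6, -1.5]
width: 0.996
```

Emit:
apply_moves(
  increments=[0,0,-5,0,0,0,-15,0,0,0,-30,0,0,0,-40,0,0,0,-40,0,0,0,-20,0,0,0,0,0,0,0,0,0],
)

```text
time_s: 29.7
tcp_pos: [0.5385, -0.3733, 0.1733]
eef_rot: [0.989, -0.15, 0.001, -0.0]
contact_force: [-0.1, -0.1, -0.2]
width: 1.004
```

```bash
python3 - <<'E'
from h import *
s=wrist();sv("w20.npz",s)
im=s["pixels"][:300,140:500,::-1];im=cv2.resize(im,(480,400))
t=snap("top");c=t["pixels"][130:330,80:280,::-1];c=cv2.resize(c,(320,320))
o=np.zeros((400,800,3),np.uint8);o[:,:480]=im;o[:320,480:]=c;cv2.imwrite("pics/w20.png",o)
print(r.get_obs()["contact_force"],r.get_obs()["tcp_pos"],r.get_obs()["time_s"])
C=wcloud(s)*1000;hsv=cv2.cvtColor(s["pixels"],cv2.COLOR_RGB2HSV);z=C[...,2]
k=(hsv[...,2]<75)&(z>42)&(z<70)&(np.hypot(C[...,0]-539,C[...,1]+374)<60);print("handles z",np.percentile(z[k],[10,50,90]).round(1),C[k].mean(0).round(1))
a=ld("top0.npz")["pixels"].astype(int);d=abs(a-t["pixels"]).max(-1)
for n,(u,v) in dict(bowl=(111,284),tin=(339,153),screw=(426,180),white=(402,242),orange=(314,234)).items(): print(n,np.mean(d[v-25:v+25,u-30:u+30]>60).round(3))
E
```

```text
[ 0.34384434 -0.00551467 -0.06765651] [ 0.53775204 -0.37294913  0.17111538] 29.8
handles z [55.3 56.2 57. ] [ 530.1 -372.2   56.2]
bowl 0.0
tin 0.0
screw 0.888
white 0.626
orange 0.005
```

View pics/w20.png

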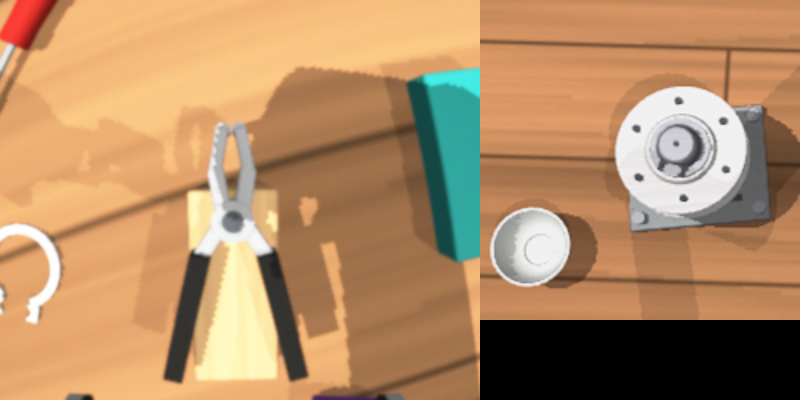

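The pliers lie squarely on the block, pivot at (233,222), and the ring's lugs show at the shaft base. The differences near the screwdriver come from the arm, which now covers that part of the top view.

```bash
python3 -c "
from workcell import r
print(r.sign_off())"
```

```text
the job is handed in; nothing more can be done
None
```

The retaining ring is closed in the shaft's groove above the washer, and the pliers are back on the timber block. I handed the job in at about 30 s of the 72 s allowed.

- **Ring pick-up:** I spread the ring on the plier tips to about 43 mm between lugs (from the measured tip spacing of 37.4 mm). The gripper itself never touched it.
- **Fitting:** I lowered it in 0.4–1.5 mm steps, and no reading showed a push of more than about 3 N on the hauler. Once seated I let it close.
- **Last checks on the ring:** The lugs were close together. The ring's top was level at about 142 mm wherever the camera saw it, with the washer at 138 mm. The far side of the ring was hidden by the shaft in that check.
- **Last checks on the pliers:** They lie flat on the block with the handle tops at 56 mm, as at the start. The gripper was open and clear, with no force on the tool.
- **Bystanders:** The bowl and tin are unchanged between the first and last top views. That comparison failed for the screwdriver and the white ring, because the arm covered that area in the last view. I never moved near either of them.
- **Other disagreements:** On the way down the ring hung about 5° low at its back, then levelled on the washer. The pliers also slid up to 7 mm in the pads, which I allowed for.

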